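# Catch the tipping lid of a component case and ease it shut

## Robot

A 6-joint arm with a two-finger parallel gripper is mounted at the origin on the work surface. World frame = base frame: x ahead of the robot, y to its left, z up, the work surface at z = 0. Lengths are in m, angles in rad, forces in N, time in s.
With the tool pointing down it reaches from about 0.375 to 0.9 m from the base axis. Payload 3.1 kg.
Tool frame: the origin (TCP) lies on the centre line of the jaws, within the pads' length; the fingertips stand 25 mm ahead of it and the grasp point (between the pads) lies 6 mm ahead of it (robot.nose_length is the y of the fingertips in the tool frame, in m); y points along the fingers, z is the direction in which the jaws open and shut, and the axes are right-handed (so a half turn about y gives the same grasp; the last joint's range is limited). The gripper opens to 87 mm and grips with 3 to 60 N. Pads are 19 mm wide; open, the fingers measure 117 mm over their backs; the gripper's body (75 mm by 190 mm) begins 51 mm behind the grasp point.
Start: joints at [-1.343, 0.527, 1.433, -0, 1.181, -0.178], TCP at [0.247, -0.574, 0.248] pointing down, gripper open.
Joint ranges: [-3.08, 3.08], [-0.75, 2.2], [0.22, 2.44], [-1.43, 4.57], [0, 2.65], [-2.85, 2.85]. Speed limits (rad/s): [2.79, 2.79, 3.14, 3.14, 3.14, 3.14].

## Interface

Orientations are given as a unit quaternion [x, y, z, w].
In Python, from rig import robot, eyes, ticket gives the robot as it stands.
- The arm moves only by the tool play_rows, never from a script. Its argument "series" is a list of rows, each a list of 7 numbers: the opening, from 0 (shut) to 1 (fully open), then the shift along the tool's x, y, z scaled (see below), then the turn, a rotation vector about the tool's x, y, z scaled (see below). In form: [[claw, dx, dy, dz, ax, ay, az], ...]. A call has 1 to 12 rows; each row shifts and turns the commanded pose from where the row before left it, along the tool's axes as they then stand; what a row does not reach is not made up. The controller multiplies each number of a shift by 100 mm and each number of a turn by 180 degrees. A row lasts 1/12 s, in which the tool goes at most 41.7 mm and 7.16 degrees, less where a joint would pass 70% of its speed; a pose out of reach is approached as far as the arm can. A call with a number of a shift or a turn outside -1 to 1 is refused whole. A call with a gripper value outside its range is refused whole. The fingers move at their own pace and stop on an object; "grip_force" is the grip in N (left out, the last holds). Time passes only in rows, so rows that do not move let the fingers close. It gives the time, the measured TCP pose, the force and the opening at its end, in the units of the state.
- robot.get_obs(): the state, without advancing time (a new reading comes with each control period).
- eyes.camera(name): name is "side" or "top"; returns the picture (400x640x3 uint8, red, green, blue); there is no depth.
- eyes.camera_params(name): a dict with "K" (3x3 intrinsics, pixels), "rvec" (rotation vector, rad) and "tvec" (3), from world to camera coordinates, as OpenCV has them. Camera axes: x right, y down, z forward; pixel columns grow to the right and rows downward; lengths in m; the calibration is good to about 2 mm. A picture is of the moment at which its call begins. camera_params takes no time and is no camera call.
- ticket.hand_in(): hands the job in, once; it reports no verdict.
The state is a dict: "time": time; "q": joint angles; "joint_velocities": joint speeds; "joint_torque": joint torques, N m; "position": TCP position; "tool_rot": TCP orientation; "ft_force": force on the tool from outside, world axes, zero at the start; "moment": the same for the moment, N m; "grip_width": finger opening in m.
Only numpy, scipy, OpenCV 4.12 (cv2) and the standard library are available. Lean on these libraries where they do the work, as an engineer would, in place of code of your own. Each camera call takes 0.05 s, during which the arm holds its last target.

## Task

Close the open component case without gripping its lid: nudge the lid forward from behind until it tips over and falls, catch it on a finger part-way down, and lower it on the finger until it lies fully shut. It must not slam, nor be pinched between the fingers, and the relay in the case and the things around it stay where they are.

Things in the scene. Friction and masses are not known exactly. Their poses are not given: they have to be found in the camera images.
- case: Low dark-grey component assortment case, 150 mm deep (its x) by 220 mm wide (its y) by 50 mm high, with eight open compartments full of small parts, standing fixed on the table. Its origin is the centre of its underside; its +x axis points to the hinged rear side, its -x side is the front, towards the robot; z is up.
- lid (a joint): Lid hinge, rad: 0 shut, 1.57 upright, 1.75 rear stop; grows as the lid opens. Lid about 0.16 kg, centre of mass 85 mm from the hinge. The hinge is a little stiff (0.03 N m): near upright, from 1.65 down to about 1.3, the lid stays where it is left, and it starts there. Pushed on to 1.15 it has surely begun to fall by itself to the front; it falls fast and slams unless caught.
- hinge (a point): Middle of the hinge line at the rear top edge of the case, 75 mm behind its centre and 50 mm above the table; the line runs along the case's y.
- lip (a point): Middle of the free end of the lid's orange pull lip, on its underside, 168 mm from the hinge line. The lip is 120 mm wide, 4 to 6 mm thick and sticks out 18 mm past the lid's front rim: with the lid shut it juts 18 mm beyond the front wall of the case, underside 50 mm above the table, so a finger can stay under it until the lid is shut, then be drawn away downward and forward.
- lid_frame: Underside of the lid (faces down when shut): clear sheet, grey rim and the underside of the lip; rim and lip lie in one plane through the hinge line. The lid is 150 mm from hinge to front rim (without the lip), 220 mm wide, 14 mm thick. Origin at the middle of the hinge line, the lid runs along -x, z points out of its outside face.
- lid_cover: Outside of the lid (the upper face when it is shut, the rear face when it stands open): flat clear sheet with a grey border, 14 mm from the underside plane, and the top of the lip. Origin and axes as lid_frame.
- relay_mid (a point): Centre of a small blue relay, 29 x 12.5 x 15.5 mm, lying loose in a front compartment of the case. To be left in its place.
- battery_mid (a point): Centre of a loose 9 V block battery, 27 x 18 x 49 mm, black and copper, standing upright on the table beside the case. To be left in its place.
- boards_mid (a point): Centre of a loose stack of three green bare circuit boards, 80 x 100 x 5 mm, lying on the table beside the case. To be left in its place.
- screwdriver: Screwdriver with a red handle, 190 mm long, about 30 mm thick at the handle, lying loose on the table behind the case. Its origin is at its middle, on the table, x along it towards the tip. To be left in its place.

How it is judged:
By the outcome, as a careful person would: the job done as asked, in the order asked, and still so for the second after the job is handed in, with the robot touching nothing.
It also fails if it takes over 43 s, if anything falls off the work surface, if the arm or the gripper's body presses on something with over 40 N, if the wrist force passes 120 N, or if a joint passes its speed limit or range.

## Working session

There is one attempt and no reset: what is moved stays moved. The work goes in short steps, Python scripts to look and compute and a tool call to move; the robot and the scene stay as the last step left them, time stands still between calls to the robot, and variables do not carry over. Pictures are saved under pics/ and viewed, and the job is handed in when it is done.

Besides the shell and the picture viewer there is one more tool, called after "Emit:" as name(argument=value, ...) on one line, values as JSON. play_rows: Moves the arm, as the interface text tells. Its arguments: {"type":"object","properties":{"series":{"type":"array","items":{"type":"array","items":{"type":"number"}}},"grip_force":{"type":"number"}},"required":["series"]}

```bash
ls; mkdir -p pics
python3 - <<'E'
from rig import robot, eyes, ticket
import cv2
for n in("side","top"):
    im=eyes.camera(n); cv2.imwrite(f"pics/{n}0.png",im[:,:,::-1]); print(n,eyes.camera_params(n))
o=robot.get_obs(); print(o); print(robot.nose_length)
E
```

```text
pics
side {'K': array([[420.9572199 ,   0.        , 318.32107839],
       [  0.        , 420.9572199 , 200.56033364],
       [  0.        ,   0.        ,   1.        ]]), 'rvec': array([ 2.38556107, -0.08362899,  0.03110552]), 'tvec': array([-0.59522125,  0.11349808,  1.00395598])}
top {'K': array([[520.9184375 ,   0.        , 321.94767631],
       [  0.        , 520.9184375 , 189.96905847],
       [  0.        ,   0.        ,   1.        ]]), 'rvec': array([ 2.15079627, -2.13453242,  0.20850075]), 'tvec': array([0.05078945, 0.590976  , 1.19380132])}
{'time': 0.1, 'q': array([-1.34348678e+00,  5.28345068e-01,  1.43377774e+00,  1.18328939e-05,
        1.18141923e+00, -1.78535047e-01]), 'joint_velocities': array([ 0.00019859, -0.00079862, -0.00224717, -0.00110499,  0.00097984,
       -0.00082409]), 'joint_torque': array([-5.34354622e-04, -4.40985096e+01, -1.77151269e+01,  6.33686897e-02,
        5.33667288e-02, -4.82269627e-05]), 'position': array([ 0.24661527, -0.5736155 ,  0.2466856 ]), 'tool_rot': array([-0.14251632,  0.69328733, -0.69190913,  0.14249045]), 'ft_force': array([-0.14510896,  0.19755963, -0.0508862 ]), 'moment': array([ 0.01189867,  0.01933103, -0.03773486]), 'grip_width': 0.08680388618090959}
0.025
```

View pics/side0.png

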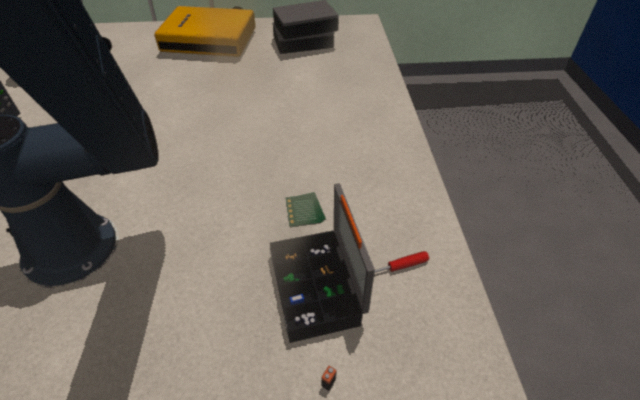

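View pics/top0.png

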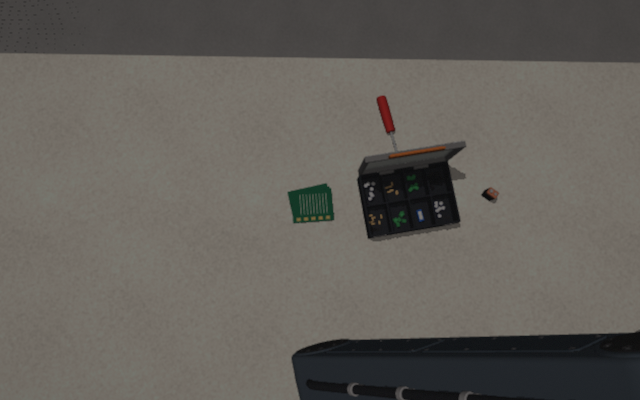

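The side view shows the case near (320,285) with its lid upright, the boards at (305,210), the battery at (328,378) and the screwdriver handle at (408,261). In the top view the case is at (412,200), the lip at (417,152), the battery at (490,194) and the boards at (312,203). I'll zoom in to measure.

Run:
```python
import cv2
a=cv2.imread("pics/side0.png")[170:400,260:450]; cv2.imwrite("pics/sz.png",cv2.convertScaleAbs(cv2.resize(a[:185],None,fx=4,fy=3.2,interpolation=2),alpha=1.8))
cv2.imwrite("pics/sz.png",cv2.convertScaleAbs(cv2.resize(a[:180,:],None,fx=3.3,fy=3.3,interpolation=2),alpha=1.8))
a=cv2.imread("pics/top0.png")[85:245,340:510]; cv2.imwrite("pics/tz.png",cv2.convertScaleAbs(cv2.resize(a,None,fx=3.7,fy=3.7,interpolation=2),alpha=2))
```

```text
(no output)
```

View pics/sz.png

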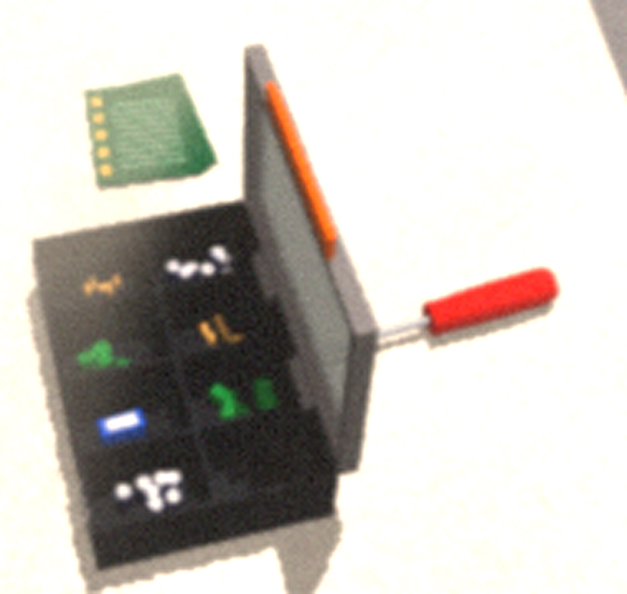

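View pics/tz.png

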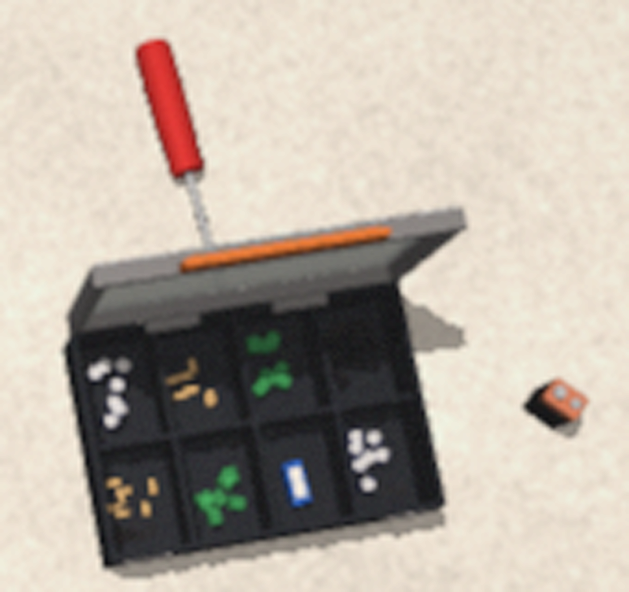

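```bash
cat > h.py <<'E'
import numpy as np, cv2
P={}
def load(eyes):
    for n in("side","top"): P[n]=eyes.camera_params(n)
def ray(n,u,v):
    p=P[n];R=cv2.Rodrigues(p["rvec"])[0];t=p["tvec"]
    d=R.T@np.linalg.inv(p["K"])@np.array([u,v,1.]);return -R.T@t,d/np.linalg.norm(d)
def onz(n,u,v,z):
    c,d=ray(n,u,v);return c+d*(z-c[2])/d[2]
def tri(a,b):
    c1,d1=ray("side",*a);c2,d2=ray("top",*b)
    s=np.linalg.lstsq(np.c_[d1,-d2],c2-c1,rcond=None)[0]
    p,q=c1+s[0]*d1,c2+s[1]*d2
    return (p+q)/2,np.linalg.norm(p-q)
def proj(n,X):
    p=P[n];return cv2.projectPoints(np.atleast_2d(np.array(X,float)),p["rvec"],p["tvec"],p["K"],None)[0][:,0]
E
python3 - <<'E'
from h import *; from rig import eyes
np.set_printoptions(precision=4,suppress=True)
load(eyes)
s=lambda x,y:(x/3.3+260-.35,y/3.3+170-.35)
t=lambda x,y:(x/3.7+340-.36,y/3.7+85-.36)
print([ray(n,320,200)[0] for n in P])
for k,a,b in [("front+y",(35,240),(108,565)),("front-y",(90,522),(442,507)),("lid inner lip +y end",(268,85),(183,265)),("lip -y end",(333,252),(390,233)),
 ("lid top -y rear",(378,330),(465,210)),("lid top +y rear",(265,45),(95,268)),("relay",(122,424),(297,483))]:
    print(k,*tri(s(*a),t(*b)))
for k,n,uv,z in [("f+y","top",t(108,565),.05),("f-y","top",t(442,507),.05),("r+y","top",t(68,342),.05),("r-y","top",t(403,290),.05),
 ("f+y","side",s(35,240),.05),("f-y","side",s(90,522),.05),("r-y","side",s(335,487),.05),("f-y bot","side",s(98,568),0),
 ("batt","top",t(565,395),.049),("drvhandleend","top",t(153,45),.015),("drv tipside","top",t(187,172),.015),("rod","top",t(209,245),.015),("drv","side",s(545,285),.015)]:
    print(k,n,onz(n,*uv,z))
E
```

```text
[array([ 0.553 , -0.6451,  0.8082]), array([0.3791, 0.0833, 1.2753])]
front+y [ 0.4812 -0.0554  0.0491] 0.005467462198094697
front-y [ 0.5172 -0.269   0.0576] 0.0017069312178308778
lid inner lip +y end [ 0.6349 -0.0808  0.218 ] 0.0009410712466595452
lip -y end [ 0.6569 -0.2008  0.2117] 0.001699168680700887
lid top -y rear [ 0.6738 -0.2469  0.2042] 0.00310385523551873
lid top +y rear [ 0.6375 -0.0325  0.2032] 0.0035240140607376894
relay [ 0.5369 -0.1844  0.0198] 0.0022417691781639213
f+y top [ 0.4784 -0.0558  0.05  ]
f-y top [ 0.5172 -0.2713  0.05  ]
r+y top [ 0.6228 -0.0312  0.05  ]
r-y top [ 0.6598 -0.2513  0.05  ]
f+y side [ 0.4839 -0.0555  0.05  ]
f-y side [ 0.5177 -0.265   0.05  ]
r-y side [ 0.6634 -0.2529  0.05  ]
f-y bot side [ 0.5197 -0.2701  0.    ]
batt top [ 0.5912 -0.3551  0.049 ]
drvhandleend top [ 0.8383 -0.0943  0.015 ]
drv tipside top [ 0.7483 -0.1162  0.015 ]
rod top [ 0.6975 -0.1302  0.015 ]
drv side [ 0.8358 -0.0929  0.015 ]
```

```bash
cat >> h.py <<'E'
from scipy.spatial.transform import Rotation as R
np.set_printoptions(precision=4,suppress=True)
YAW=np.radians(9.8)
H=np.array([.644,-.140,.050]); ex=np.array([np.cos(YAW),np.sin(YAW),0]); ey=np.array([-np.sin(YAW),np.cos(YAW),0]); ez=np.array([0,0,1.])
def tgt(X,Z,phi,flip=False):
    "TCP at case-plane coords (X along ex, Z) from hinge (m); fingers pitched phi below horizontal pointing +ex"
    y=np.cos(phi)*ex-np.sin(phi)*ez; z=np.sin(phi)*ex+np.cos(phi)*ez   # z: to the rear/upper finger
    if flip: z=-z
    x=np.cross(y,z); return H+X*ex+Z*ez, R.from_matrix(np.c_[x,y,z])
def delta(o,p,r):
    c=R.from_quat(o["tool_rot"]); 
    return c.inv().apply(p-o["position"])/.1, (c.inv()*r).as_rotvec()/np.pi
def plane(o):
    p=o["position"]-H; y=R.from_quat(o["tool_rot"]).as_matrix()[:,1]
    return np.r_[p@ex,p@ey,p@ez]*1000, np.arctan2(-y[2],y@ex), y@ey, R.from_quat(o["tool_rot"]).as_matrix()[:,2]
E
python3 - <<'E'
from h import *; from rig import robot
o=robot.get_obs(); print(R.from_quat(o["tool_rot"]).as_matrix())
for f in(0,1):
    p,r=tgt(-.0099,.28,1.5,f); print(p,delta(o,p,r))
E
```

```text
[[-0.9188 -0.0004  0.3948]
 [-0.3948  0.0019 -0.9188]
 [-0.0004 -1.     -0.0019]]
[ 0.6342 -0.1417  0.33  ] (array([-5.2669, -0.8266, -2.4397]), array([ 0.0195, -0.4251,  0.0145]))
[ 0.6342 -0.1417  0.33  ] (array([-5.2669, -0.8266, -2.4397]), array([-0.0155,  0.5744,  0.0208]))
```

Emit:
play_rows(series=[[1,0,-0.07,0,0,-0.0354,0],[1,0,-0.07,0,0,-0.0354,0],[1,0,-0.07,0,0,-0.0354,0],[1,0,-0.07,0,0,-0.0354,0],[1,0,-0.07,0,0,-0.0354,0],[1,0,-0.07,0,0,-0.0354,0],[1,0,-0.07,0,0,-0.0354,0],[1,0,-0.07,0,0,-0.0354,0],[1,0,-0.07,0,0,-0.0354,0],[1,0,-0.07,0,0,-0.0354,0],[1,0,-0.07,0,0,-0.0354,0],[1,0,-0.07,0,0,-0.0354,0]])

```text
time: 1.1
position: [0.2467, -0.5738, 0.3312]
tool_rot: [-0.541, 0.455, -0.454, 0.542]
ft_force: [-0.1, -0.8, -1.0]
grip_width: 0.0871
```

```bash
cat >> h.py <<'E'
import json
def log(o):
    open("log.jsonl","a").write(json.dumps([list(o["q"]),list(o["position"]),list(o["tool_rot"])])+"\n")
E
python3 - <<'E'
from h import *; from rig import robot
o=robot.get_obs();log(o); print(o["time"],o["position"],o["q"])
p,r=tgt(-.0099,.28,1.5); print(delta(o,p,r))
E
```

```text
1.1 [ 0.2467 -0.5738  0.3312] [-1.3435  0.4489  1.329   0.      1.3651 -1.5185]
(array([-3.5802,  0.0175,  4.569 ]), array([ 0.0225,  0.0013, -0.0005]))
```

Emit:
play_rows(series=[[1,-0.22,0,0.28,0,0,0],[1,-0.24,0,0.305,0,0,0],[1,-0.24,0,0.305,0,0,0],[1,-0.24,0,0.305,0,0,0],[1,-0.24,0,0.305,0,0,0],[1,-0.24,0,0.305,0,0,0],[1,-0.24,0,0.305,0,0,0],[1,-0.24,0,0.305,0,0,0],[1,-0.24,0,0.305,0,0,0],[1,-0.24,0,0.305,0,0,0],[1,-0.24,0,0.305,0,0,0],[1,-0.24,0,0.305,0,0,0]])

```text
time: 2.1
position: [0.5575, -0.2291, 0.3311]
tool_rot: [0.541, -0.456, 0.455, -0.54]
ft_force: [0.7, -1.0, -1.1]
grip_width: 0.0873
```

Emit:
play_rows(series=[[1,-0.24,0,0.305,0.0075,0,0],[1,-0.24,0,0.305,0.0075,0,0],[1,-0.15,0,0.2,0.0075,0,0],[1,0,0,0,0,0,0],[1,0,0,0,0,0,0]])

```text
time: 2.52
position: [0.626, -0.1539, 0.3325]
tool_rot: [-0.522, 0.439, -0.47, 0.56]
ft_force: [-0.1, -0.7, -0.2]
grip_width: 0.0872
```

Run:
```python
from h import *; from rig import robot,eyes
o=robot.get_obs();log(o); print(o["time"],o["position"],o["q"],plane(o))
p,r=tgt(-.0099,.28,1.5); print(delta(o,p,r))
for n in("side","top"):
    cv2.imwrite(f"pics/{n}1.png",cv2.convertScaleAbs(eyes.camera(n)[:,:,::-1],alpha=1.8))
```

```text
2.5167 [ 0.626  -0.1539  0.3325] [-0.4316  0.4515  1.323   0.0408  1.3106 -0.6132] (array([-20.1113, -10.6228, 282.4898]), np.float64(1.501772009898975), np.float64(0.00041890615639994023), array([0.9829, 0.171 , 0.069 ]))
(array([-0.1061,  0.0319,  0.1003]), array([ 0.0006,  0.0004, -0.0001]))
```

View pics/side1.png

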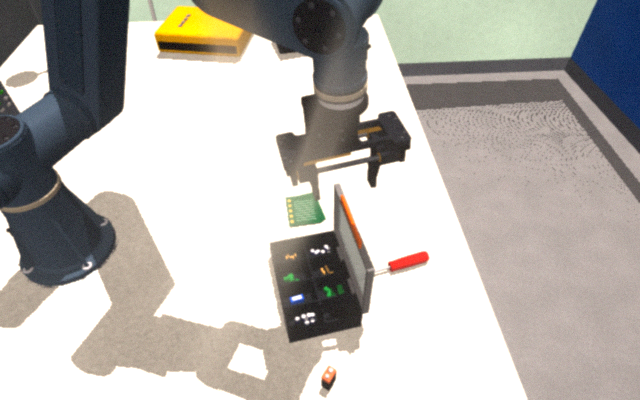

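Emit:
play_rows(series=[[1,0.03,-0.05,-0.1,0.03,0,0],[1,0,-0.05,-0.2,0.035,0,0],[1,0,-0.05,-0.2,0.035,0,0],[1,0,-0.05,-0.2,0.035,0,0],[1,0,-0.05,-0.2,0.035,0,0],[1,0,-0.05,-0.2,0.035,0,0]])

```text
time: 3.12
position: [0.5254, -0.1746, 0.3268]
tool_rot: [-0.337, 0.286, -0.576, 0.688]
ft_force: [-1.2, 1.0, -0.6]
grip_width: 0.0873
```

Run:
```python
from h import *; from rig import robot,eyes
o=robot.get_obs();log(o); print(o["time"],o["position"],o["q"],plane(o))
```

```text
3.1167 [ 0.5254 -0.1746  0.3268] [-0.7947  0.207   1.9085  0.7897  0.7911 -1.4719] (array([-122.7631,  -13.873 ,  276.8208]), np.float64(0.9149314235404983), np.float64(0.006130501743431011), array([0.7811, 0.134 , 0.6098]))
```

```bash
cat >> h.py <<'E'
def fkrow(q):
    z=R.from_euler; R1=z('z',q[0]);R2=R1*z('y',q[1]);R3=R2*z('y',q[2]);R5=R3*z('z',q[3])*z('y',q[4])
    a=np.eye(3)
    return np.c_[R1.apply(a[0]),R1.apply(a[1]),R1.apply(a[2]),R2.apply(a[2]),R3.apply(a[0]),R3.apply(a[2]),R5.apply(a[2])], R5*z('z',q[5])
E
python3 - <<'E'
from h import *
D=[json.loads(l) for l in open("log.jsonl")]
D.append([[-1.34348678e+00,  5.28345068e-01,  1.43377774e+00,  1.18328939e-05,1.18141923e+00, -1.78535047e-01],[ 0.24661527, -0.5736155 ,  0.2466856 ],[-0.14251632,  0.69328733, -0.69190913,  0.14249045]])
A=np.vstack([fkrow(d[0])[0] for d in D]);b=np.hstack([d[1] for d in D])
s=np.linalg.svd(A)[1];print(s)
x=np.linalg.lstsq(A,b,rcond=None)[0];print(x);print(A@x-b)
for d in D: print((fkrow(d[0])[1].inv()*R.from_quat(d[2])).as_rotvec())
E
```

```text
[3.8866 2.9055 2.0124 0.5212 0.3102 0.1646 0.0857]
[-0.      0.111   0.2742  0.588   0.1141  0.3917  0.2805]
[ 0.  0. -0.  0.  0. -0.  0.  0. -0. -0. -0.  0.]
[ 1.2092 -1.2092 -1.2092]
[ 1.2092 -1.2092 -1.2092]
[ 1.2092 -1.2092 -1.2092]
[ 1.2092 -1.2092 -1.2092]
```

```bash
cat >> h.py <<'E'
from scipy.optimize import least_squares
PAR=np.array([-0.,.111,.2742,.588,.1141,.3917,.2805]); TOOL=R.from_rotvec([1.2092,-1.2092,-1.2092])
LO=np.array([-3.08,-.75,.22,-1.43,0,-2.85]);HI=np.array([3.08,2.2,2.44,4.57,2.65,2.85])
def ik(p,r,q0):
    def f(q):
        A,rr=fkrow(q); return np.r_[A@PAR-p,.3*((rr*TOOL).inv()*r).as_rotvec()]
    s=least_squares(f,np.clip(q0,LO+.001,HI-.001),bounds=(LO,HI)); return s.x,np.abs(s.fun).max()
def lower(th,s,phi,gap=.0436,L=.168):
    u=np.array([np.cos(phi),-np.sin(phi)]);n=np.array([np.sin(phi),np.cos(phi)])
    c=L*np.array([-np.cos(th),np.sin(th)])+(s-.025)*u+gap*n
    return c[0],c[1],phi
def path(phif,Y=0,sf=.010):
    W=[]
    for k in np.linspace(.28,.14,8): W.append((-k*np.cos(1.5),k*np.sin(1.5),1.5))
    for ps in np.linspace(1.5,1.0,11): W.append((-.14*np.cos(ps),.14*np.sin(ps),ps))
    for th in np.linspace(.738,-.04,20):
        t=(.738-th)/.738; W.append(lower(th,.047+(sf-.047)*t,1.0+(phif-1.0)*t))
    X,Z,f=W[-1]
    for k in range(1,4): W.append((X-.02*k,Z-.003*k,f))
    return W
E
python3 - <<'E'
from h import *
from rig import robot
q0=robot.get_obs()["q"]
for phif in(.8,.9,1.0):
  for Y in(-.03,0,.03):
    q=np.array([-.4316,.4515,1.323,.0408,1.3106,-.6132]);Q=[];E=[]
    for w in path(phif):
        p,r=tgt(*w); q,e=ik(p+Y*ey,r,q);Q.append(q);E.append(e)
    Q=np.array(Q);print(phif,Y,"err",max(E),"maxstep",np.abs(np.diff(Q,axis=0)).max(0),"min margin",np.minimum(Q-LO,HI-Q).min(0)); print(Q[[18,28,-1]])
E
```

```text
0.8 -0.03 err 0.014382147787672314 maxstep [0.0496 0.025  0.0522 0.172  0.0695 0.1944] min margin [2.0059 1.2163 0.2131 1.473  0.505  0.    ]
[[-0.692   0.5372  1.9196  1.0059  0.5076 -1.7204]
 [-0.8165  0.6083  2.078   1.4995  0.547  -2.3582]
 [-1.0741  0.768   2.2269  1.663   0.7177 -2.85  ]]
0.8 0 err 0.019379631300524048 maxstep [0.0509 0.0256 0.0526 0.1917 0.071  0.2149] min margin [2.0458 1.1972 0.1779 1.4708 0.4689 0.    ]
[[-0.6477  0.523   1.9609  1.0579  0.47   -1.74  ]
 [-0.7734  0.6009  2.1259  1.6058  0.528  -2.4365]
 [-1.0342  0.7533  2.2621  1.6947  0.7021 -2.85  ]]
0.8 0.03 err 0.02371098915669896 maxstep [0.0519 0.0261 0.0529 0.2153 0.0725 0.239 ] min margin [2.0924 1.1801 0.1443 1.4684 0.4324 0.    ]
[[-0.5994  0.5105  1.9987  1.1147  0.4325 -1.7602]
 [-0.7252  0.5955  2.1705  1.7215  0.5132 -2.5185]
 [-0.9876  0.7381  2.2957  1.734   0.6858 -2.85  ]]
0.9 -0.03 err 0.004870192394970595 maxstep [0.0482 0.025  0.0522 0.172  0.0695 0.1944] min margin [2.0665 1.2163 0.2126 1.473  0.4999 0.    ]
[[-0.692   0.5372  1.9196  1.0059  0.5076 -1.7204]
 [-0.7916  0.5973  2.0515
[... 850 characters left out ...]
-1.7204]
 [-0.7671  0.589   2.0243  1.2429  0.4783 -2.0589]
 [-0.946   0.7224  2.1991  1.668   0.5097 -2.7276]]
1.0 0 err 0.00017584956664533916 maxstep [0.0497 0.0256 0.0526 0.1917 0.071  0.2149] min margin [2.173  1.1972 0.1861 1.4708 0.4457 0.    ]
[[-0.6477  0.523   1.9609  1.0579  0.47   -1.74  ]
 [-0.7232  0.579   2.0695  1.3372  0.4479 -2.1215]
 [-0.907   0.7277  2.2539  1.8129  0.5124 -2.85  ]]
1.0 0.03 err 0.004853919343444694 maxstep [0.0474 0.0261 0.0529 0.2153 0.0725 0.239 ] min margin [2.2224 1.1801 0.1568 1.4684 0.4197 0.    ]
[[-0.5994  0.5105  1.9987  1.1147  0.4325 -1.7602]
 [-0.6746  0.5708  2.1114  1.4432  0.4199 -2.1907]
 [-0.8576  0.7164  2.2832  1.8572  0.5008 -2.85  ]]
```

Run:
```python
from h import *
from rig import robot
for phif in(.8,.87,.95):
  for Y in(-.02,0,.02):
    q=np.array([-.4316,.4515,1.323,.0408,1.3106,-.6132+np.pi]);Q=[];E=[]
    for w in path(phif):
        p,r=tgt(*w,flip=True); q,e=ik(p+Y*ey,r,q);Q.append(q);E.append(e)
    Q=np.array(Q);print(phif,Y,"err",max(E),"maxstep",np.abs(np.diff(Q,axis=0)).max(0),"min margin",np.minimum(Q-LO,HI-Q).min(0)); print(Q[[18,-1]])
o=robot.get_obs()
p,r=tgt(-.0099,.28,1.5,True); print(delta(o,p,r))
p,r=tgt(*plane(o)[0][[0,2]]/1000,plane(o)[1],True); print(delta(o,p,r))
```

```text
0.8 -0.02 err 3.077892669067774e-08 maxstep [0.058  0.0252 0.0523 0.1782 0.07   0.2009] min margin [1.9963 1.2097 0.1232 1.4723 0.493  0.3333]
[[-0.6777  0.5323  1.9337  1.0227  0.495   1.4148]
 [-1.0837  0.8419  2.3168  1.9031  0.7871 -0.0229]]
0.8 0 err 6.417215869802817e-09 maxstep [0.0606 0.0256 0.0526 0.1917 0.071  0.2149] min margin [2.017  1.1972 0.08   1.4708 0.4689 0.3066]
[[-0.6477  0.523   1.9609  1.0579  0.47    1.4016]
 [-1.063   0.8604  2.36    1.9795  0.8104 -0.1028]]
0.8 0.02 err 1.1435008134830227e-08 maxstep [0.0633 0.0312 0.0528 0.2069 0.072  0.2305] min margin [2.0403 1.1856 0.0368 1.4692 0.4445 0.279 ]
[[-0.6159  0.5145  1.9865  1.0952  0.445   1.3882]
 [-1.0397  0.8836  2.4032  2.0568  0.8415 -0.1827]]
0.87 -0.02 err 3.077892669067774e-08 maxstep [0.0548 0.0252 0.0523 0.1782 0.07   0.2009] min margin [2.0496 1.2097 0.1548 1.4723 0.4906 0.3333]
[[-0.6777  0.5323  1.9337  1.0227  0.495   1.4148]
 [-1.0304  0.793   2.2852  1.8685  0.6871  0.0933]]
0.87 0 err 6.417215869802817e-09 maxstep [0.0569 0.0256 0.0526 0.1917 0.071  0.2149] min margin [2.0727 1.1972 0.1139 1
[... 548 characters left out ...]
 0.495   1.4148]
 [-0.9704  0.7471  2.2449  1.7919  0.5754  0.2517]]
0.95 0 err 6.417215869802817e-09 maxstep [0.0526 0.0256 0.0526 0.1917 0.071  0.2149] min margin [2.135  1.1972 0.1567 1.4708 0.4607 0.3066]
[[-0.6477  0.523   1.9609  1.0579  0.47    1.4016]
 [-0.945   0.7543  2.2833  1.8856  0.5843  0.1699]]
0.95 0.02 err 1.097802149185867e-08 maxstep [0.0541 0.0259 0.0528 0.2069 0.072  0.2305] min margin [2.163  1.1856 0.1192 1.4692 0.4391 0.279 ]
[[-0.6159  0.5145  1.9865  1.0952  0.445   1.3882]
 [-0.917   0.7639  2.3208  1.9802  0.5989  0.0895]]
(array([-0.1355,  0.6639,  0.9137]), array([-0.0031, -0.9573,  0.2883]))
(array([-0.1387,  0.0009, -0.0001]), array([0.0031, 0.9997, 0.    ]))
```

Emit:
play_rows(series=[[1,0,0,0,0,0.0396,0],[1,0,0,0,0,0.0396,0],[1,0,0,0,0,0.0396,0],[1,0,0,0,0,0.0396,0],[1,0,0,0,0,0.0396,0],[1,0,0,0,0,0.0396,0],[1,0,0,0,0,0.0396,0],[1,0,0,0,0,0.0396,0],[1,0,0,0,0,0.0396,0],[1,0,0,0,0,0.0396,0],[1,0,0,0,0,0.0396,0],[1,0,0,0,0,0.0396,0]])

```text
time: 4.12
position: [0.527, -0.1749, 0.3264]
tool_rot: [0.144, 0.679, -0.651, 0.308]
ft_force: [-0.3, 0.2, 0.2]
grip_width: 0.0872
```

Emit:
play_rows(series=[[1,0,0,0,0,0.0396,0],[1,0,0,0,0,0.0396,0],[1,0,0,0,0,0.0396,0],[1,0,0,0,0,0.0396,0],[1,0,0,0,0,0.0396,0],[1,0,0,0,0,0.0396,0],[1,0,0,0,0,0.0396,0],[1,0,0,0,0,0.0396,0],[1,0,0,0,0,0.0396,0],[1,0,0,0,0,0.0396,0],[1,0,0,0,0,0.0396,0],[1,0,0,0,0,0.0396,0]])

```text
time: 5.12
position: [0.527, -0.1749, 0.3264]
tool_rot: [0.548, 0.707, -0.38, -0.235]
ft_force: [-0.0, 0.6, 0.8]
grip_width: 0.0868
```

Emit:
play_rows(series=[[1,0,0,0,0,0.0396,0],[1,0,0,0,0,0.0096,0],[1,0,0,0,0,0,0]])

```text
time: 5.37
position: [0.5271, -0.1747, 0.3264]
tool_rot: [0.574, 0.688, -0.338, -0.287]
ft_force: [0.1, 0.3, -0.1]
grip_width: 0.0869
```

Run:
```python
from h import *; from rig import robot,eyes
o=robot.get_obs();log(o); print(o["time"],o["position"],o["q"],plane(o))
p,r=tgt(-.0099,.28,1.5,True); print(delta(o,p-.01*ey,r))
p,r=tgt(*plane(o)[0][[0,2]]/1000,1.5,True); print(delta(o,p-.01*ey,r))
```

```text
5.3667 [ 0.5271 -0.1747  0.3264] [-0.791   0.2105  1.9025  0.7826  0.7934  1.678 ] (array([-121.1073,  -14.342 ,  276.431 ]), np.float64(0.9188280465148051), np.float64(0.008393315004347885), array([-0.7833, -0.1353, -0.6068]))
(array([ 0.038 ,  0.6467, -0.9056]), array([0.185 , 0.0008, 0.0026]))
(array([ 0.0434,  0.0004, -0.    ]), array([0.185 , 0.0008, 0.0026]))
```

Emit:
play_rows(series=[[1,0.01,0,0,0.037,0,0],[1,0.01,0,0,0.037,0,0],[1,0.01,0,0,0.037,0,0],[1,0.01,0,0,0.037,0,0],[1,0,0,0,0.037,0,0],[1,0,0.01,-0.28,0,0,0],[1,0,0.01,-0.28,0,0,0],[1,0,0.01,-0.28,0,0,0],[1,0,0.01,-0.28,0,0,0],[1,0,0,0,0,0,0],[1,0,0,0,0,0,0]])

```text
time: 6.28
position: [0.6378, -0.1498, 0.3315]
tool_rot: [0.47, 0.568, -0.517, -0.435]
ft_force: [0.0, 0.4, -0.1]
grip_width: 0.0867
```

Run:
```python
from h import *; from rig import robot,eyes
o=robot.get_obs();log(o); print(o["time"],o["position"],o["q"],plane(o))
p,r=tgt(-.0099,.14,1.5,True); print(delta(o,p-.01*ey,r))
for n in("side","top"):
    im=eyes.camera(n)[:,:,::-1]
    print(proj(n,[H-.14*0*ex+.168*ez,o["position"]]))
    im=im[20:340,220:480] if n=="side" else im[60:300,240:560]
    cv2.imwrite(f"pics/{n}2.png",cv2.convertScaleAbs(cv2.resize(im,None,fx=1.85,fy=1.85,interpolation=2),alpha=1.8))
```

```text
6.2833 [ 0.6378 -0.1498  0.3315] [-0.4258  0.4629  1.3074  0.0593  1.3045  2.521 ] (array([ -7.7966,  -8.5579, 281.4884]), np.float64(1.4830593747114846), np.float64(0.009603307016618864), array([-0.9799, -0.179 , -0.0877]))
(array([-0.0265,  1.4074,  0.1452]), array([0.0054, 0.0031, 0.003 ]))Traceback (most recent call last):
  File "<stdin>", line 6, in <module>
  File "h.py", line 16, in proj
    p=P[n];return cv2.projectPoints(np.atleast_2d(np.array(X,float)),p["rvec"],p["tvec"],p["K"],None)[0][:,0]
      ~^^^
KeyError: 'side'
```

Emit:
play_rows(series=[[1,0,0.18,0.02,0.0027,0.0015,0.0015],[1,0,0.18,0.02,0.0027,0.0015,0.0015],[1,0,0.18,0.02,0,0,0],[1,0,0.18,0.02,0,0,0],[1,0,0.18,0.015,0,0,0],[1,0,0.18,0.015,0,0,0],[1,0,0.14,0.01,0,0,0],[1,0,0.1,0.01,0,0,0],[1,0,0.08,0.01,0,0,0],[1,0,0,0,0,0,0]])

```text
time: 7.17
position: [0.6323, -0.1497, 0.19]
tool_rot: [0.471, 0.559, -0.521, -0.44]
ft_force: [0.4, -0.4, 0.2]
grip_width: 0.0873
```

Run:
```python
from h import *; from rig import robot,eyes
load(eyes)
o=robot.get_obs();log(o); print(o["time"],o["ft_force"],o["q"],plane(o))
p,r=tgt(-.0099,.14,1.5,True); print(delta(o,p-.01*ey,r))
for n in("side","top"):
    im=eyes.camera(n)[:,:,::-1]
    im=im[70:340,220:480] if n=="side" else im[60:300,240:560]
    cv2.imwrite(f"pics/{n}2.png",cv2.convertScaleAbs(cv2.resize(im,None,fx=2.2,fy=2.2,interpolation=2),alpha=1.8))
```

```text
7.1667 [ 0.4007 -0.4155  0.2388] [-0.4216  0.6039  1.4684  0.047   1.0137  2.5268] (array([-13.1608,  -7.5927, 140.0333]), np.float64(1.5020228157090612), np.float64(0.0017587981828668666), array([-0.9834, -0.1682, -0.0687]))
(array([-0.024 ,  0.0025, -0.0325]), array([-0.0006, -0.0005,  0.0006]))
```

View pics/side2.png

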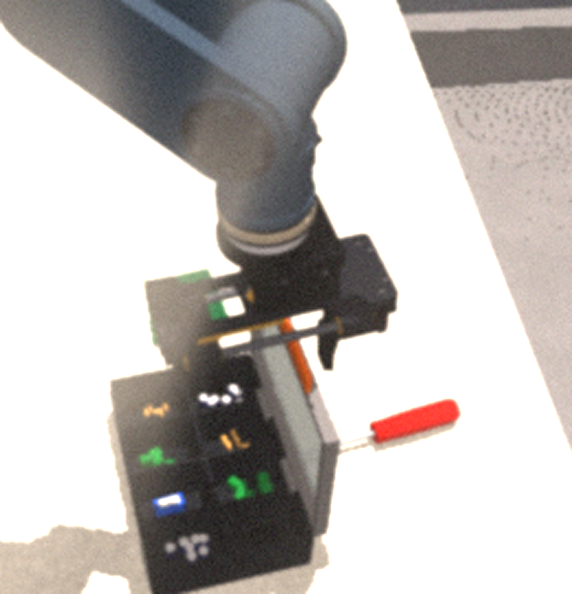

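View pics/top2.png

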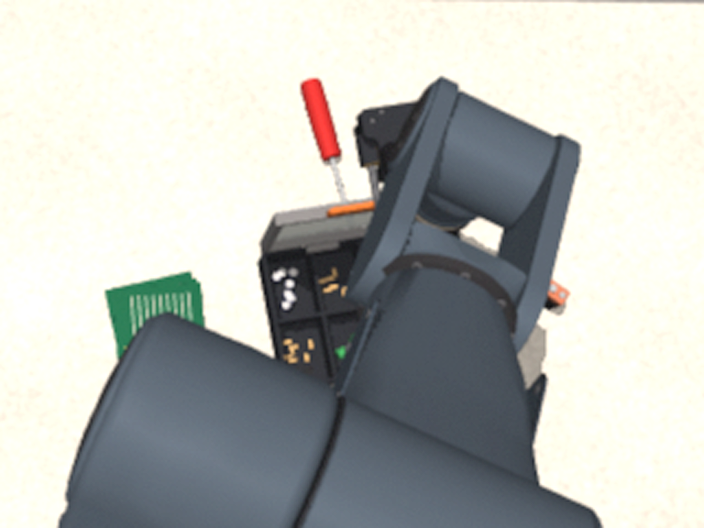

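Emit:
play_rows(series=[[1,-0.008,0.001,0.046,-0.0127,0,0],[1,-0.008,0.001,0.046,-0.0127,0,0],[1,-0.008,0.001,0.046,-0.0127,0,0],[1,0,0.0003,0.028,-0.0064,0,0],[1,0,0.0003,0.028,-0.0064,0,0],[1,0,0.0003,0.028,-0.0064,0,0],[1,0,0.0003,0.028,-0.0064,0,0],[1,0,0.0003,0.028,-0.0064,0,0],[1,0,0.0003,0.028,-0.0064,0,0],[1,0,0.0003,0.028,-0.0064,0,0],[1,0,0.0003,0.028,-0.0064,0,0]])

```text
time: 8.18
position: [0.6006, -0.1585, 0.1854]
tool_rot: [0.53, 0.628, -0.437, -0.367]
ft_force: [0.3, 0.2, -0.7]
grip_width: 0.0872
```

```bash
cat > look.py <<'E'
import sys
from h import *; from rig import robot,eyes
load(eyes)
o=robot.get_obs();log(o); print(o["time"],o["ft_force"],o["moment"],o["q"],plane(o)[:3],o["grip_width"])
X,Y,Z=plane(o)[0]; print("ideal hinge-arc radius",np.hypot(X,Z),"psi",np.arctan2(Z,-X))
if len(sys.argv)>1:
    im=eyes.camera("side")[70:340,220:480,::-1]
    cv2.imwrite(f"pics/{sys.argv[1]}.png",cv2.convertScaleAbs(cv2.resize(im,None,fx=2.2,fy=2.2,interpolation=2),alpha=1.8))
E
python3 look.py s3
```

```text
8.1833 [ 0.3073  0.2109 -0.7298] [0.1332 0.2352 0.005 ] [-0.5428  0.5185  1.7395  0.3864  0.6443  2.1451] (array([-45.9326, -10.8535, 135.3709]), np.float64(1.2147278315236647), np.float64(-0.002477375732594715)) 0.08719566120095046
ideal hinge-arc radius 142.95131791277558 psi 1.2436768726200453
```

View pics/s3.png

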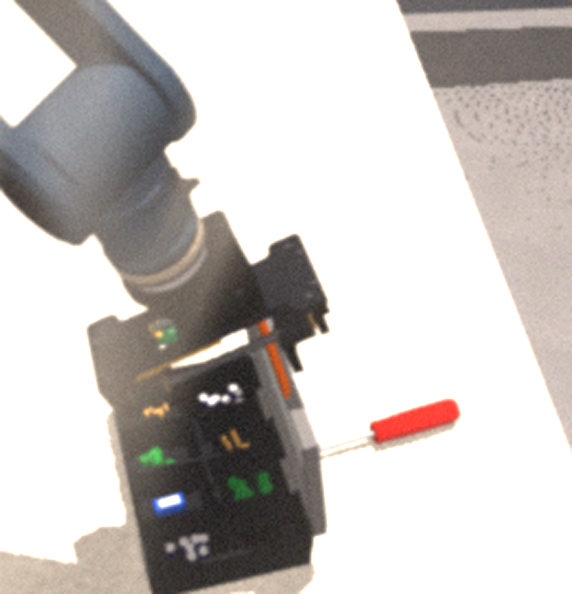

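The rear finger at (300,350) is against the lid, which has tilted a little past upright. I'll keep nudging.

Emit:
play_rows(series=[[1,0,0.0003,0.028,-0.0064,0,0],[1,0,0.0003,0.028,-0.0064,0,0],[1,0,0.0003,0.028,-0.0064,0,0],[1,0,0.0003,0.028,-0.0064,0,0],[1,0,0.0003,0.028,-0.0064,0,0],[1,0,0.0003,0.028,-0.0064,0,0]])

```text
time: 8.73
position: [0.5855, -0.161, 0.1784]
tool_rot: [0.551, 0.653, -0.399, -0.335]
ft_force: [0.6, -0.3, -0.6]
grip_width: 0.0871
```

```bash
python3 look.py s4
```

```text
8.7333 [ 0.5658 -0.2735 -0.5507] [0.0371 0.2528 0.0394] [-0.6051  0.5114  1.8533  0.688   0.5274  1.8062] (array([-61.228 , -10.7729, 128.3627]), np.float64(1.0946960537408283), np.float64(-0.00207940799963088)) 0.08713605969126711
ideal hinge-arc radius 142.2176229998021 psi 1.1257237143129921
```

View pics/s4.png

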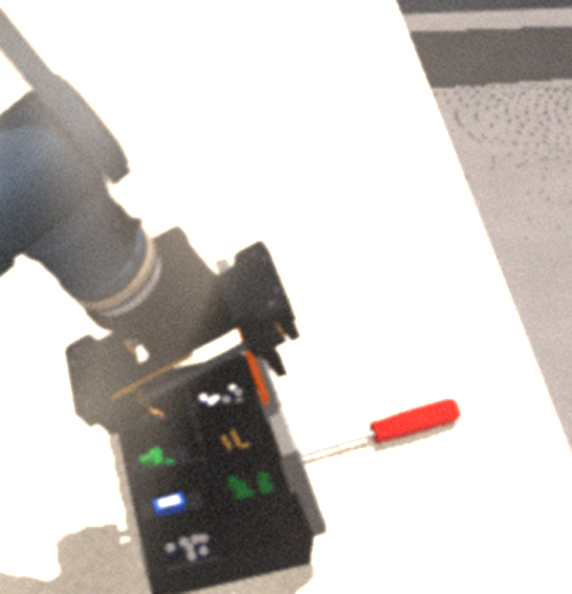

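The lid is now tilted to about 1.3 with its lip at (258,375), still in contact and not falling yet. The front finger hangs ready on the near side.

Emit:
play_rows(series=[[1,0,0.0003,0.028,-0.0064,0,0],[1,0,0.0003,0.028,-0.0064,0,0],[1,0,0.0003,0.028,-0.0064,0,0],[1,0,0.0003,0.028,-0.0064,0,0]])

```text
time: 9.12
position: [0.5759, -0.1626, 0.1727]
tool_rot: [0.563, 0.668, -0.372, -0.312]
ft_force: [0.1, 0.5, -0.1]
grip_width: 0.087
```

```bash
python3 look.py s5
```

```text
9.1167 [ 0.1468  0.5152 -0.1468] [ 0.1459  0.2933 -0.0174] [-0.6499  0.5197  1.9257  0.9635  0.4882  1.4977] (array([-70.9064, -10.6789, 122.6653]), np.float64(1.0146222770413276), np.float64(-0.0016428616274495743)) 0.08701118347273284
ideal hinge-arc radius 141.68444469869743 psi 1.0466746851177342
```

View pics/s5.png

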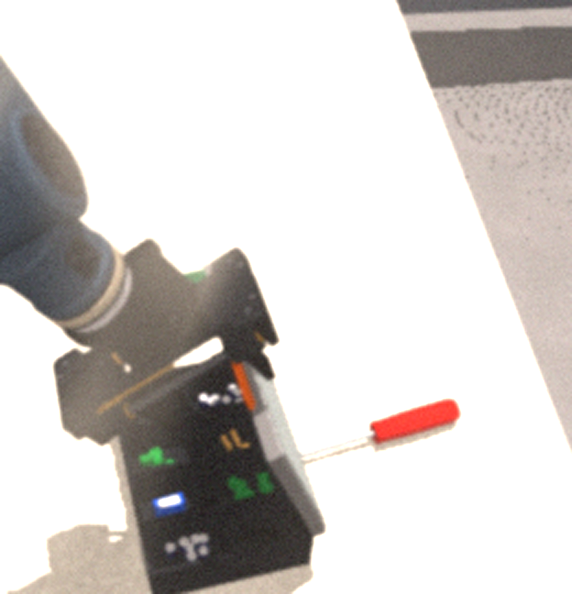

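Emit:
play_rows(series=[[1,0,0.0003,0.028,-0.0064,0,0],[1,0,0.0003,0.028,-0.0064,0,0],[1,0,0.0003,0.014,-0.0032,0,0],[1,0,0,0,0,0,0]])

```text
time: 9.5
position: [0.5694, -0.1634, 0.168]
tool_rot: [0.571, 0.677, -0.355, -0.3]
ft_force: [1.0, -0.3, 0.4]
grip_width: 0.0874
```

```bash
python3 look.py s6
```

```text
9.5 [ 0.9649 -0.325   0.4466] [ 0.0592  0.2879 -0.0098] [-0.6793  0.5315  1.97    1.15    0.4863  1.2872] (array([-77.4752, -10.3153, 117.9526]), np.float64(0.966776365478443), np.float64(-0.00039233067637285647)) 0.08741195413618895
ideal hinge-arc radius 141.12129656960423 psi 0.9896324012430547
```

View pics/s6.png

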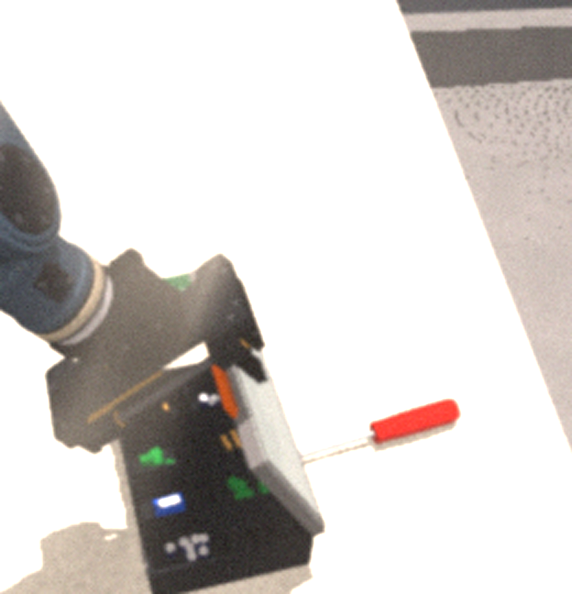

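Emit:
play_rows(series=[[1,0,0,0,0,0,0],[1,0,0,0,0,0,0]])

```text
time: 9.72
position: [0.5699, -0.1634, 0.1682]
tool_rot: [0.571, 0.677, -0.356, -0.299]
ft_force: [0.2, 0.2, 0.1]
grip_width: 0.087
```

```bash
python3 look.py s7
python3 - <<'E'
from h import *; from rig import eyes
load(eyes)
for th in np.arange(.6,1.35,.1):
    print(th,[(proj("side",[H+(-r*np.cos(th)+w*np.sin(th))*ex+(r*np.sin(th)+w*np.cos(th))*ez+y*ey])[0]-[220,70])*2.2 for r,y,w in((.150,-.11,0),(.15,-.11,.014),(.168,-.06,0))])
E
```

```text
9.7167 [0.2305 0.2323 0.0673] [ 0.0901  0.341  -0.0508] [-0.6785  0.5314  1.9692  1.1501  0.4858  1.2868] (array([-76.9731, -10.4125, 118.1933]), np.float64(0.9662804303822579), np.float64(-0.0009597357710715532)) 0.08698295098590846
ideal hinge-arc radius 141.04791590709038 psi 0.9935442569190688
0.6 [array([170.068 , 521.7453]), array([179.2133, 512.368 ]), array([139.79  , 466.8297])]
0.7 [array([180.6299, 511.812 ]), array([191.365 , 502.4989]), array([150.9471, 455.4515])]
0.7999999999999999 [array([192.8382, 502.0056]), array([205.0555, 492.8873]), array([163.946 , 444.2566])]
0.8999999999999999 [array([206.5662, 492.4657]), array([220.1257, 483.675 ]), array([178.6537, 433.4096])]
0.9999999999999999 [array([221.6533, 483.3332]), array([236.3848, 475.0017]), array([194.898 , 423.0765])]
1.0999999999999999 [array([237.9077, 474.7466]), array([253.6136, 467.001 ]), array([212.4699, 413.4198])]
1.1999999999999997 [array([255.1099, 466.838 ]), array([271.5698, 459.7964]), array([231.1274, 404.5936])]
1.2999999999999998 [array([273.0174, 459.7292]), array([289.9935, 453.4977]), array([250.6015, 396.7389])]
```

View pics/s7.png

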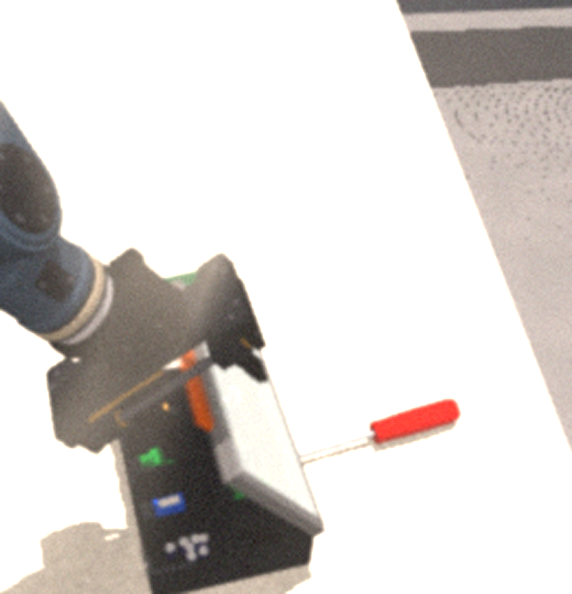

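The lid is falling by itself. Its corner at (228,482) puts it at about 1.03 rad, clear of the rear finger. I'll hold still for the catch.

Emit:
play_rows(series=[[1,0,0,0,0,0,0],[1,0,0,0,0,0,0],[1,0,0,0,0,0,0],[1,0,0,0,0,0,0]])

```text
time: 10.1
position: [0.5693, -0.1631, 0.1676]
tool_rot: [0.571, 0.677, -0.356, -0.3]
ft_force: [-0.1, -0.8, -0.7]
grip_width: 0.0871
```

```bash
python3 look.py s8
```

```text
10.1 [-0.1019 -0.8077 -0.711 ] [ 0.0547  0.3762 -0.0162] [-0.679   0.532   1.9706  1.1515  0.4855  1.2852] (array([-77.5847, -10.0815, 117.5908]), np.float64(0.9670689283621438), np.float64(-0.0004301644081834193)) 0.08713991706516727
ideal hinge-arc radius 140.87931253299948 psi 0.9875728666084633
```

View pics/s8.png

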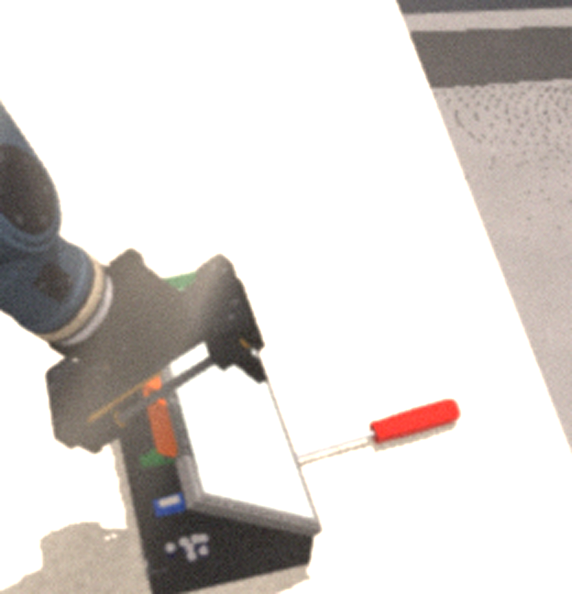

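```bash
cat > plan.py <<'E'
from h import *
def solve(X,Z,phi):
    f=lambda v:np.array(lower(v[0],v[1],phi)[:2])-[X,Z]
    return least_squares(f,[.5,.04]).x
def rows(W):
    W=np.array(W);out=[]
    for a,b in zip(W[:-1],W[1:]):
        u=np.array([np.cos(a[2]),-np.sin(a[2])]);n=np.array([np.sin(a[2]),np.cos(a[2])]);d=(b-a)[:2]
        out.append((d@u/.1,-d@n/.1,(b[2]-a[2])/np.pi))
    return np.array(out)
E
python3 - <<'E'
from plan import *
X,Z,f=-.0776,.1176,.967
th0,s0=solve(X,Z,f);print(th0,s0)
N=36;W=[]
for t in np.linspace(0,1,N+1):
    th=th0*(1-t)-.02*t; s=s0+(.011-s0)*min(1,t*1.1); ph=f+(.9-f)*t
    W.append(lower(th,s,ph)); u=np.array([np.cos(ph),-np.sin(ph)]);n=np.array([np.sin(ph),np.cos(ph)])
    tip=np.array(W[-1][:2])+.025*u
    if len(W)%4==1: print(round(th,3),round(s,3),"W",np.array(W[-1]),"tip in",1e3*(tip-.0436*n),"out",1e3*(tip-.0586*n),"up",1e3*(tip+.0436*n))
print(rows(W)[::3])
E
```

```text
0.7222464336370327 0.047127342393980705
0.722 0.047 W [-0.0776  0.1176  0.967 ] tip in [-99.2966  72.2655] out [-111.6444   63.7489] up [-27.5148 121.7752]
0.64 0.043 W [-0.0889  0.1108  0.9596] tip in [-110.2631   65.3202] out [-122.5471   56.712 ] up [-38.8518 115.3629]
0.557 0.038 W [-0.0993  0.1033  0.9521] tip in [-120.3686   57.6573] out [-132.5882   48.9579] up [-49.3318 108.2303]
0.475 0.034 W [-0.1089  0.0952  0.9447] tip in [-129.5597   49.3541] out [-141.7142   40.5639] up [-58.9014 100.4544]
0.392 0.029 W [-0.1175  0.0865  0.9372] tip in [-137.7894   40.4916] out [-149.8782   31.6112] up [-67.5135  92.1166]
0.31 0.025 W [-0.125   0.0773  0.9298] tip in [-145.0179   31.155 ] out [-157.0402   22.1848] up [-75.1282  83.3016]
0.227 0.021 W [-0.1316  0.0677  0.9223] tip in [-151.2123   21.4318] out [-163.1675   12.3724] up [-81.7127  74.0973]
0.145 0.016 W [-0.137   0.0578  0.9149] tip in [-156.3471   11.4124] out [-168.2345    2.2642] up [-87.2416  64.5938]
0.062 0.012 W [-0.1414  0.0477  0.9074] tip in [-160.4046    1.1886] out [-172.2235   -8.0478] up [-91.6968  54.883 ]
-0.02 0.011 W [-0.1425  0.0347  0.9   ] tip in [-161.1287  -11.9764] out [-172.8786  -21.3005] up [-92.8226  42.228 ]
[[-0.0031  0.0331 -0.0006]
 [-0.0012  0.0326 -0.0006]
 [ 0.0006  0.0321 -0.0006]
 [ 0.0024  0.0314 -0.0006]
 [ 0.0041  0.0306 -0.0006]
 [ 0.0059  0.0297 -0.0006]
 [ 0.0075  0.0287 -0.0006]
 [ 0.0091  0.0276 -0.0006]
 [ 0.0106  0.0265 -0.0006]
 [ 0.012   0.0252 -0.0006]
 [ 0.0134  0.0239 -0.0006]
 [ 0.0258  0.0225 -0.0006]]
```

Emit:
play_rows(series=[[1,-0.003,-0.003,0.03,-0.0006,0,0],[1,0,-0.003,0.033,-0.0006,0,0],[1,0,-0.002,0.033,-0.0006,0,0],[1,0,-0.001,0.0325,-0.0006,0,0],[1,0,0,0.0325,-0.0006,0,0],[1,0,0,0.032,-0.0006,0,0],[1,0,0.001,0.032,-0.0006,0,0],[1,0,0.001,0.032,-0.0006,0,0],[1,0,0.002,0.0315,-0.0006,0,0],[1,0,0.0025,0.0315,-0.0006,0,0],[1,0,0.003,0.031,-0.0006,0,0],[1,0,0.0035,0.031,-0.0006,0,0]])

```text
time: 11.15
position: [0.5384, -0.1688, 0.145]
tool_rot: [0.574, 0.681, -0.348, -0.293]
ft_force: [0.3, 0.5, 0.4]
grip_width: 0.0871
```

Emit:
play_rows(series=[[1,0,0.004,0.0306,-0.0006,0,0],[1,0,0.005,0.0303,-0.0006,0,0],[1,0,0.005,0.03,-0.0006,0,0],[1,0,0.006,0.0297,-0.0006,0,0],[1,0,0.006,0.0293,-0.0006,0,0],[1,0,0.007,0.029,-0.0006,0,0],[1,0,0.0075,0.0287,-0.0006,0,0],[1,0,0.008,0.0284,-0.0006,0,0]])

```text
time: 11.82
position: [0.5226, -0.1716, 0.1272]
tool_rot: [0.576, 0.683, -0.343, -0.289]
ft_force: [-1.0, 0.4, 0.3]
grip_width: 0.0864
```

```bash
python3 look.py s9
python3 - <<'E'
from plan import *; from rig import robot
o=robot.get_obs();p=plane(o);print(solve(p[0][0]/1e3,p[0][2]/1e3,p[1]))
E
```

```text
11.8167 [-0.9632  0.395   0.3059] [ 0.0639  0.4445 -0.064 ] [-0.7849  0.6107  2.1077  1.5425  0.5103  0.7557] (array([-125.03  ,  -10.4875,   77.167 ]), np.float64(0.9294339611450463), np.float64(-0.0007839052220348741)) 0.08644899515954246
ideal hinge-arc radius 146.92601053307183 psi 0.5529618939699235
[0.3041 0.0247]
```

View pics/s9.png

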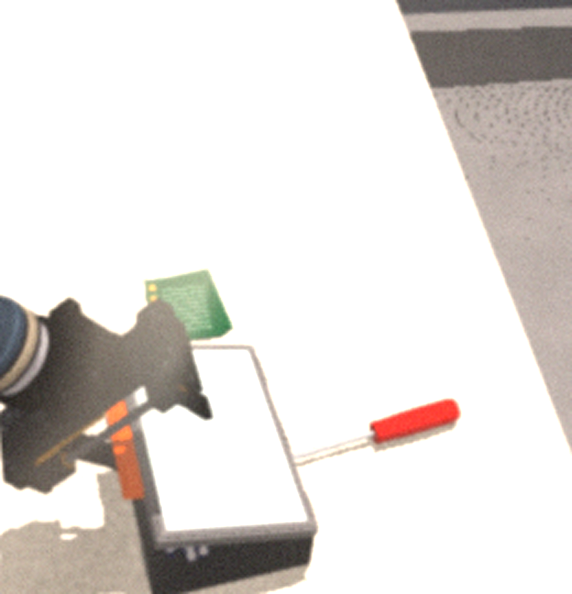

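The lid rides on the front finger under the lip at (120,445), at about 0.30 rad. I'll keep lowering.

Emit:
play_rows(series=[[1,0,0.008,0.028,-0.0006,0,0],[1,0,0.009,0.0276,-0.0006,0,0],[1,0,0.0095,0.0273,-0.0006,0,0],[1,0,0.01,0.027,-0.0006,0,0],[1,0,0.0106,0.0265,-0.0006,0,0],[1,0,0.011,0.026,-0.0006,0,0],[1,0,0.0115,0.0256,-0.0006,0,0],[1,0,0.012,0.0252,-0.0006,0,0]])

```text
time: 12.53
position: [0.5108, -0.1736, 0.1078]
tool_rot: [0.578, 0.686, -0.338, -0.284]
ft_force: [-0.3, 0.1, -0.4]
grip_width: 0.0873
```

```bash
python3 look.py s10
python3 - <<'E'
from plan import *; from rig import robot
o=robot.get_obs();p=plane(o);t=solve(p[0][0]/1e3,p[0][2]/1e3,p[1]);print(t)
W=[lower(th,s,p[1]) for th,s in zip(np.linspace(t[0],-.03,15),np.linspace(t[1],.011,15))]
print(rows(W))
E
```

```text
12.5333 [-0.2764  0.1201 -0.4154] [ 0.0945  0.3961 -0.0674] [-0.8176  0.6635  2.1465  1.6881  0.5388  0.5577] (array([-136.9428,  -10.4455,   57.8133]), np.float64(0.9141098295645818), np.float64(-0.000626335105336801)) 0.08729741106759606
ideal hinge-arc radius 148.646226702296 psi 0.3994724535892192
[0.1402 0.0159]
[[0.0109 0.0145 0.    ]
 [0.0111 0.0143 0.    ]
 [0.0112 0.0142 0.    ]
 [0.0114 0.014  0.    ]
 [0.0116 0.0138 0.    ]
 [0.0117 0.0136 0.    ]
 [0.0119 0.0134 0.    ]
 [0.0121 0.0132 0.    ]
 [0.0122 0.013  0.    ]
 [0.0124 0.0128 0.    ]
 [0.0125 0.0127 0.    ]
 [0.0127 0.0125 0.    ]
 [0.0128 0.0123 0.    ]
 [0.013  0.0121 0.    ]]
```

View pics/s10.png

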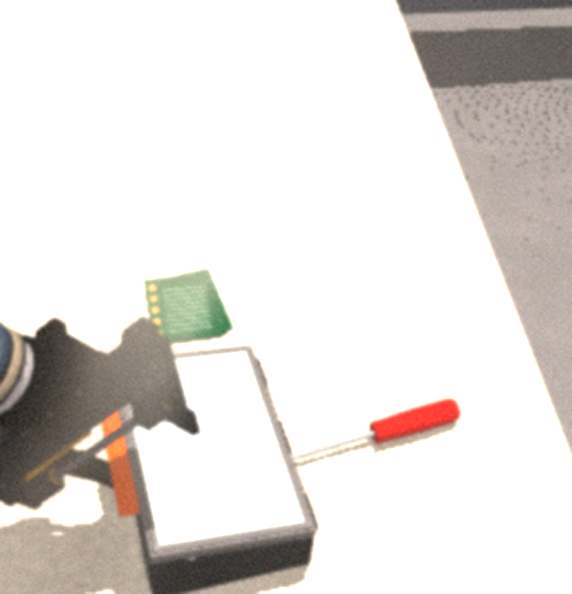

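Emit:
play_rows(series=[[1,0,0.011,0.0145,0,0,0],[1,0,0.011,0.0143,0,0,0],[1,0,0.011,0.0142,0,0,0],[1,0,0.0114,0.014,0,0,0],[1,0,0.0116,0.0138,0,0,0],[1,0,0.0117,0.0136,0,0,0],[1,0,0.0119,0.0134,0,0,0],[1,0,0.012,0.0132,0,0,0],[1,0,0.012,0.013,0,0,0],[1,0,0.012,0.013,0,0,0],[1,0,0.012,0.013,0,0,0],[1,0,0.012,0.013,0,0,0]])

```text
time: 13.58
position: [0.5067, -0.1743, 0.0869]
tool_rot: [0.578, 0.686, -0.337, -0.284]
ft_force: [0.4, -0.3, 0.1]
grip_width: 0.0873
```

```bash
python3 look.py s11
python3 - <<'E'
from plan import *; from rig import robot
o=robot.get_obs();p=plane(o);t=solve(p[0][0]/1e3,p[0][2]/1e3,p[1]);print(t)
E
```

```text
13.5833 [ 0.4338 -0.3229  0.0624] [ 0.0768  0.3367 -0.0403] [-0.827   0.7183  2.1608  1.7907  0.5534  0.4273] (array([-141.115 ,  -10.4166,   36.9428]), np.float64(0.913825043185754), np.float64(-0.0005072831657675463)) 0.08731592826892023
ideal hinge-arc radius 145.8705354649796 psi 0.2560457221355577
[-0.0008  0.0122]
```

View pics/s11.png

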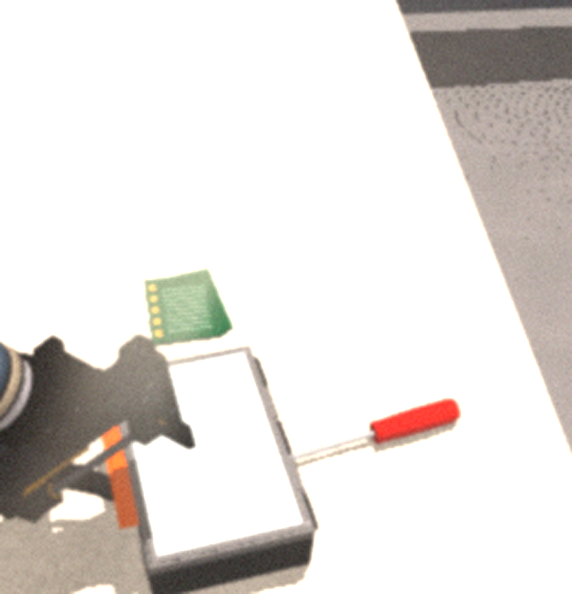

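Emit:
play_rows(series=[[1,0,0.006,0.011,0,0,0],[1,0,0.006,0.011,0,0,0],[1,0,0.006,0.011,0,0,0],[1,0,0.006,0.011,0,0,0],[1,0,0.006,0.011,0,0,0],[1,0,0.006,0.011,0,0,0],[1,0,0,0,0,0,0]])

```text
time: 14.22
position: [0.5035, -0.1747, 0.0799]
tool_rot: [0.578, 0.686, -0.337, -0.285]
ft_force: [0.2, 0.2, -0.0]
grip_width: 0.0875
```

```bash
python3 look.py s12
python3 - <<'E'
from plan import *; from rig import eyes
load(eyes)
for th in (0,.05,.1):
    print(th,[(proj("side",[H+(-r*np.cos(th)+w*np.sin(th))*ex+(r*np.sin(th)+w*np.cos(th))*ez+y*ey])[0]-[220,70])*2.2 for r,y,w in((.150,-.11,0),(.15,-.11,.014),(.168,-.06,0))])
E
```

```text
14.2167 [ 0.2077  0.2299 -0.0282] [0.0531 0.3651 0.0837] [-0.8339  0.737   2.1683  1.8232  0.5607  0.3811] (array([-144.3838,  -10.3162,   29.9016]), np.float64(0.9144927792249474), np.float64(-0.00026188648372552363)) 0.08752999969507316
ideal hinge-arc radius 147.4475937677533 psi 0.20421126419574667
0 [array([144.214 , 577.0814]), array([143.2639, 569.6167]), array([114.2211, 530.7848])]
0.05 [array([143.9221, 573.059 ]), array([143.7714, 565.317 ]), array([113.6857, 526.1014])]
0.1 [array([144.0575, 568.8938]), array([144.7228, 560.8909]), array([113.6115, 521.2588])]
```

View pics/s12.png

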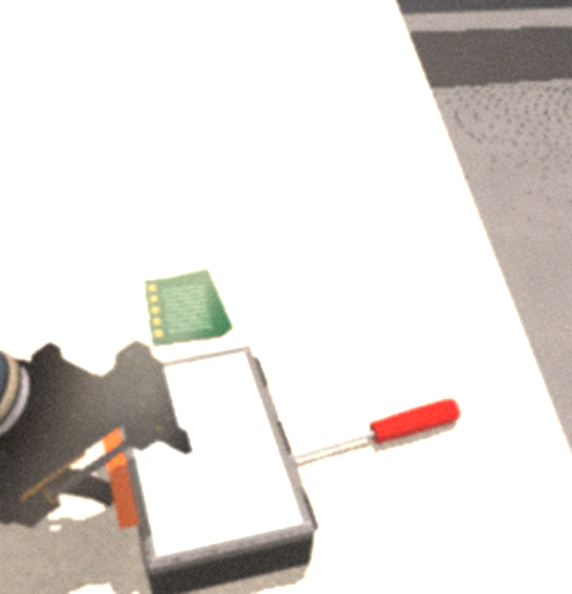

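Run:
```python
from plan import *; from rig import robot
o=robot.get_obs();p=plane(o);X,Y,Z=p[0]/1e3;f=p[1];q=o["q"]
for k in np.arange(0,.061,.01):
    P_,r=tgt(X-k,Z,f,True);q,e=ik(P_+Y*ey,r,q);print(k,e,q)
X-=.05;P_,r=tgt(X,Z,f,True);q,e=ik(P_+Y*ey,r,q)
for k in np.arange(.0,.13,.02):
    P_,r=tgt(X,Z+k,f,True);q,e=ik(P_+Y*ey,r,q);print("up",k,e,q)
```

```text
0.0 8.106432192178659e-13 [-0.8339  0.7366  2.1681  1.822   0.5608  0.3815]
0.01 1.2380895197949826e-09 [-0.8568  0.7378  2.1874  1.8289  0.5709  0.347 ]
0.02 1.5652218965378495e-09 [-0.8804  0.7395  2.2064  1.8345  0.581   0.3127]
0.03 2.0762878361058057e-09 [-0.905   0.7416  2.2252  1.8391  0.5908  0.2783]
0.04 2.825012224150214e-09 [-0.9303  0.7442  2.2438  1.8425  0.6004  0.2439]
0.05 3.90273396932983e-09 [-0.9566  0.7472  2.2621  1.8448  0.6098  0.2095]
0.06 5.5003967491806804e-09 [-0.9838  0.7508  2.2802  1.8461  0.6189  0.1749]
up 0.0 1.0544423667546709e-11 [-0.9566  0.7472  2.2621  1.8448  0.6098  0.2095]
up 0.02 2.3133001070263504e-09 [-0.9566  0.6873  2.2565  1.7519  0.595   0.3222]
up 0.04 2.016863726028717e-09 [-0.9566  0.6277  2.248   1.651   0.5861  0.4436]
up 0.06 1.4751403931700934e-09 [-0.9566  0.5688  2.2368  1.5451  0.5842  0.5706]
up 0.08 9.545013612832775e-10 [-0.9566  0.5111  2.2229  1.4378  0.5899  0.6995]
up 0.1 9.874497886031008e-10 [-0.9566  0.4552  2.2065  1.3329  0.6032  0.8261]
up 0.12 9.189001781706452e-10 [-0.9566  0.4012  2.1877  1.2339  0.6239  0.9472]
```

Emit:
play_rows(series=[[1,0,-0.015,0.025,0,0,0],[1,0,-0.03,0.04,0,0,0],[1,0,-0.03,0.04,0,0,0],[1,0,-0.03,0.04,0,0,0],[1,0,-0.03,0.04,0,0,0],[1,0,-0.03,0.04,0,0,0],[1,0,-0.03,0.04,0,0,0],[1,0,-0.03,0.04,0,0,0],[1,0,-0.03,0.04,0,0,0],[1,0,-0.03,0.04,0,0,0],[1,0,-0.03,0.04,0,0,0],[1,0,-0.03,0.04,0,0,0]])

```text
time: 15.27
position: [0.4461, -0.1847, 0.0791]
tool_rot: [0.578, 0.686, -0.338, -0.284]
ft_force: [0.4, -0.3, 0.2]
grip_width: 0.0873
```

Emit:
play_rows(series=[[1,0,-0.08,-0.05,0,0,0],[1,0,-0.1,-0.07,0,0,0],[1,0,-0.1,-0.07,0,0,0],[1,0,-0.1,-0.07,0,0,0],[1,0,-0.1,-0.07,0,0,0],[1,0,-0.1,-0.07,0,0,0],[1,0,-0.1,-0.07,0,0,0],[1,0,-0.1,-0.07,0,0,0],[1,0,-0.1,-0.07,0,0,0],[1,0,0,0,0,0,0],[1,0,0,0,0,0,0]])

```text
time: 16.18
position: [0.4411, -0.1856, 0.1864]
tool_rot: [0.579, 0.686, -0.338, -0.284]
ft_force: [-0.7, -0.1, 0.3]
grip_width: 0.0869
```

```bash
python3 look.py s13
python3 - <<'E'
from h import *; from rig import eyes
im=eyes.camera("top")[60:300,240:560,::-1]
cv2.imwrite("pics/t13.png",cv2.convertScaleAbs(cv2.resize(im,None,fx=2.2,fy=2.2,interpolation=2),alpha=1.8))
E
```

```text
16.1833 [-0.7263 -0.0606  0.2843] [0.0863 0.4193 0.0426] [-0.9931  0.4323  2.2238  1.3019  0.6203  0.8251] (array([-207.6873,  -10.4003,  136.3647]), np.float64(0.913698510802151), np.float64(-0.0016077914500428198)) 0.08687553454636696
ideal hinge-arc radius 248.45391965323094 psi 0.5809915025525085
```

View pics/s13.png

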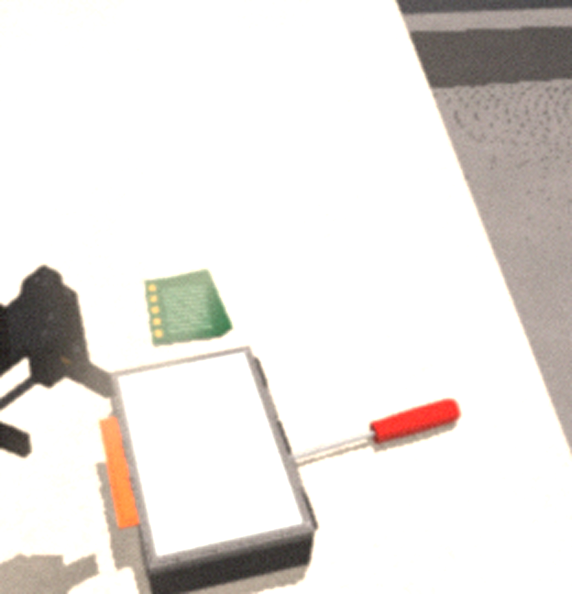

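View pics/t13.png

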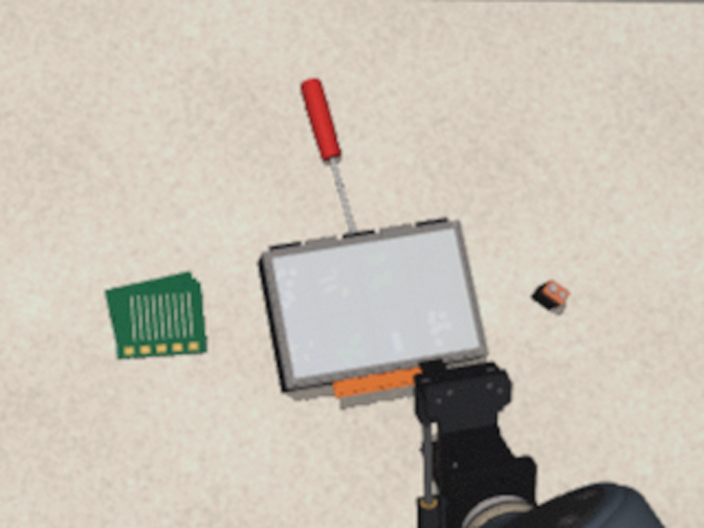

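Run:
```python
from h import *; from rig import eyes,ticket
load(eyes)
print((proj("side",[H-.168*ex-.06*ey+.005*ez])[0]-[220,70])*2.2)
a=cv2.imread("pics/top2.png");
print(ticket.hand_in())
```

```text
[113.7654 528.0343]
the job is handed in; nothing more can be done
None
```

The case is shut and the job is handed in, about 16 s into the 43 s limit.

**How it went:** I straddled the lid with the fingers fully open. The rear finger nudged it forward from behind until it fell by itself. It came away from the rear finger at a bit over 1.0 rad, and the front finger caught the lip at about 0.72 rad. I lowered it on that finger over about 3.5 s, took the finger a few millimetres lower, drew it out forward, then raised it clear. At no point did both fingers touch the lid.

**Last checks:**
- **Lid:** its position did not change over the last 7 mm of lowering. The lip corner is about where a fully shut lid should put it: seen at (118,528), expected (114,528) in the zoomed side view. That agrees within the camera accuracy.
- **Forces:** the wrist readings I saw stayed around 1 N.
- **Things around the case:** the boards, battery and screwdriver look unmoved in both views.
- **Relay:** I last saw it in place as the lid was caught. I could not check it clearly through the closed lid, but nothing went near it.

**One disagreement:** my first measured case corners made it about 5 mm too shallow (145 mm against 150 mm). I took the hinge position from the lid instead, and the motion followed that closely.

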